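Clamp the battery in its stand

TASK

Clamp the battery into its stand without grasping anything: with the outside of a finger push the steel strap round over the battery until its notch is fully home on the stud, and then push the raised cam lever all the way down with a fingertip. Never take the strap or the lever between the fingers, do not lift or shift the battery, and leave the other things on the bench where they are.

Things in the scene. Friction and masses are not known exactly. Their poses are not given: they have to be found in the camera images.
- stand: Fixed dark steel battery stand; place and yaw vary. Base plate 280 (x) x 240 (y) x 8 mm; origin at the centre of its underside, on the bench, z up. The strap's pivot post stands at (0, +66 mm), a 10 mm stud at (0, -66 mm), the battery between them. The cam lever's hinge pin is on top of the stud at (0, -66, 138 mm), parallel to the stand's x axis.
- strap (a joint): Angle of the strap about its vertical pivot: 0 = home (hard stop), straight across the battery along the stand's -y, stud in the notch; positive = swung away horizontally towards the stand's -x (at 1.57 it points along -x; limit 2.1). Starts at 1.1 to 1.8. Close it by pushing its trailing side, which faces away from the stud. Stays where left; 2 N at 75 mm from the pivot moves it.
- strap_mid (a point): Mid-section of the strap, 70 mm from the pivot axis. x runs along the strap from pivot to notch, y to its leading side (the way it closes), z up. A steel bar 24 mm wide, 16 mm high, from 12 mm behind the pivot to 150 mm beyond it; underside 110 mm, top 126 mm above the bench, 12 mm above the battery's lid. The notch, open to the leading side, is 132 mm from the pivot.
- lever (a joint): Angle of the cam lever: 0 = fully down, level (hard stop); positive = raised above level, by 0.55 to 0.95 at the start, limit 1.2. It stays where it is left; about 5 N pressed down 60 mm from its pin moves it.
- lever_mid (a point): Point in the middle of the lever's handle, 55 mm from its hinge pin, at mid-thickness. x points along the handle away from the pin, z out of its upper face. The handle points away from the battery, along the stand's -y, and is a flat dark steel bar 8 mm thick, 16 mm wide near the pin and 24 mm wide from 52 to 92 mm from the pin, where it ends.
- battery: Loose black and grey battery, 152 x 89 x 90 mm (2.4 kg), standing between the low lips of the stand. Origin at the centre of its underside, 8 mm above the bench; its lid is 98 mm above the bench. Not to be moved.
- socket: Loose steel wrench socket, upright tube 28 mm diameter, 36 mm high, on the stand's base plate. Origin: centre of its underside. A bystander.
- plug: Loose white spark plug standing on the stand's base plate, 21 mm diameter, 70 mm high. Origin: centre of its underside. A bystander.
- wrench: Loose steel wrench, 190 mm long, lying flat on the bench beside the stand. A bystander.
- screwdriver: Loose screwdriver, 200 mm long, lying on the bench in front of the stand. A bystander.
- carton: Loose closed cardboard box, 60 x 100 x 50 mm, beside the stand on the lever side. Origin: centre of its underside. A bystander.
- tub: Loose white tub with black cap, 68 mm diameter, 75 mm high, behind the stand. Origin: centre of its underside. A bystander.
- can: Loose metal can, 66 mm diameter, 160 mm high, at the right of the bench. Origin: centre of its underside. A bystander.

How it is judged:
On the way, in this order (a step that is already met when the one before it is completed fails the run):
1. the strap is fully home over the battery while the cam lever is still up (value of joint strap below 0.06 rad and value of joint lever above 0.3 rad), for 0.1 s.
2. the cam lever is fully down with the strap still home (value of joint lever below 0.07 rad and value of joint strap below 0.06 rad), for 0.2 s.
At the end, for the whole second after the job is handed in: Strap within 0.06 rad (about 8 mm at the notch) of home, cam lever within 0.07 rad of fully down, battery at rest within 10 mm of its start, and every other loose thing within 30 mm of its start (all of step 2 and linear speed of battery below 0.02 m/s and distance of battery from where it was at the start of the episode below 0.01 m and distance of each of socket, plug, wrench, screwdriver, carton, tub, can from where it was at the start of the episode below 0.03 m); the robot touches nothing.
It fails at once if the strap is taken between the fingers (grasp point within the bar or less than 10 mm above it) (x of the grasp point in the frame of strap_mid between -0.08 and 0.08 m and y of the grasp point in the frame of strap_mid between -0.009 and 0.009 m and z of the grasp point in the frame of strap_mid between -0.03 and 0.018 m).
It fails at once if the lever is taken between the fingers (grasp point within the handle or less than 8 mm off its face) (x of the grasp point in the frame of lever_mid between -0.037 and 0.037 m and y of the grasp point in the frame of lever_mid between -0.009 and 0.009 m and z of the grasp point in the frame of lever_mid between -0.012 and 0.012 m).
It fails at once if the battery is lifted or shifted by more than 10 mm, or tipped (distance of battery from where it was at the start of the episode above 0.01 m or angle between battery's own z axis and vertical above 0.1 rad).
It fails at once if a bystander is moved by more than 30 mm or lifted (distance of any of socket, plug, wrench, screwdriver, carton, tub, can from where it was at the start of the episode above 0.03 m).
It also fails if it takes over 40 s, if anything falls off the work surface, if the arm or the gripper's body presses on something with over 40 N, if the wrist force passes 120 N, or if a joint passes its speed limit or range.

ROBOT

A 7-joint arm with a two-finger parallel gripper is mounted at the origin on the work surface. World frame = base frame: x ahead of the robot, y to its left, z up, the work surface at z = 0. Lengths are in m, angles in rad, forces in N, time in s.
With the tool pointing down it reaches from about 0.425 to 0.875 m from the base axis. Payload 8.4 kg.
Tool frame: the origin (TCP) lies between the finger pads; the fingertips stand 14 mm ahead of it and the grasp point (between the pads) lies 5 mm behind it; z points along the fingers, y is the direction in which the jaws open and shut (so a half turn about z gives the same grasp; the last joint's range is limited). The gripper opens to 85 mm and grips with 20 to 120 N. Pads are 22 mm wide; open, the fingers measure 114 mm over their backs; the gripper's body (76 mm by 85 mm) begins 54 mm behind the grasp point. The pads swing forward as they close: fully open they stand 13 mm farther back than shut.
Start: joints at [1.038, 0.333, 0.04, 1.465, -0.013, 1.343, -0.059], TCP at [0.273, -0.59, 0.245] pointing down, gripper open.
Joint ranges: [-2.58, 2.58], [-0.38, 2.09], [-1.3, 1.39], [0.25, 2.4], [-1.5, 4.64], [0.08, 2.09], [-2.65, 2.65]. Speed limits (rad/s): [2.22, 2.22, 2.79, 2.79, 3.14, 3.14, 3.14].

INTERFACE

Orientations are given as a unit quaternion [x, y, z, w].
In Python, from plant import status, vision, ticket gives the robot as it stands.
- The arm moves only by the tool drive_tool, never from a script. Its argument "commands" is a list of rows, each an object with "dp": the shift along the world's x, y, z in mm, a list of three; "delta_rot": the turn, a rotation vector about the world's x, y, z in degrees, a list of three. A call has 1 to 8 rows; each row shifts and turns the commanded pose from where the row before left it; what a row does not reach is not made up. A row lasts 1/8 s, in which the tool goes at most 62.5 mm and 10.7 degrees, less where a joint would pass 70% of its speed; a pose out of reach is approached as far as the arm can. A call is refused whole if a number of a shift passes 62.5 or a number of a turn 10.7, either way. A call with a gripper value outside its range is refused whole. "gripper" is the opening, from 0 (shut) to 1 (fully open), set as the call begins (left out, the last holds). The fingers move at their own pace and stop on an object; the grip force is fixed at half the most. Time passes only in rows, so rows that do not move let the fingers close. It gives the time, the measured TCP pose, the force and the opening at its end, in the units of the state.
- status.get_obs(): the state, without advancing time (a new reading comes with each control period).
- vision.grab_frame(name): name is "scene" or "top" or "wrist"; returns a dict with "img" (420x560x3 uint8, blue, green, red), "depth" (420x560 float32, m along the optical axis (not along the pixel's ray), 0 where there is no reading), "fov_y" (degrees; the focal length in pixels is half the picture's height over the tangent of half this angle, whatever the lens; pixels are square), "cx", "cy" (the principal point, pixels), "rvec" (rotation vector, rad) and "tvec" (3), from world to camera coordinates, as OpenCV has them. Camera axes: x right, y down, z forward; pixel columns grow to the right and rows downward; lengths in m; the calibration is good to about 2 mm. A picture is of the moment at which its call begins.
- ticket.sign_off(): hands the job in, once; it reports no verdict.
The state is a dict: "t": time; "joints": joint angles; "dq": joint speeds; "tau": joint torques, N m; "ee_pos": TCP position; "eef_rot": TCP orientation; "contact_force": force on the tool from outside, world axes, zero at the start; "wrist_torque": the same for the moment, N m; "finger_gap": finger opening in m.
Only numpy, scipy, OpenCV 4.12 (cv2) and the standard library are available. Lean on these libraries where they do the work, as an engineer would, in place of code of your own. Each camera call takes 0.05 s, during which the arm holds its last target.

## Working session

There is one attempt and no reset: what is moved stays moved. The work goes in short steps, Python scripts to look and compute and a tool call to move; the robot and the scene stay as the last step left them, time stands still between calls to the robot, and variables do not carry over. Pictures are saved under pics/ and viewed, and the job is handed in when it is done.

Besides the shell and the picture viewer there is one more tool, called as name(argument=value, ...), one argument or row to a line, values as JSON. drive_tool: Moves the arm, as the interface text tells. Its arguments: {"type":"object","properties":{"commands":{"type":"array"},"gripper":{"type":"number"}},"required":["commands"]}

```bash
mkdir -p pics; cat > h.py <<'E'
import numpy as np,cv2
from plant import status,vision,ticket
def grab(n,tag):
    f=vision.grab_frame(n); cv2.imwrite(f'pics/{tag}.png',f['img'])
    np.savez(f'{tag}.npz',**{k:np.array(v) for k,v in f.items()}); return f
def load(tag): return dict(np.load(f'{tag}.npz'))
def cam(f):
    R=cv2.Rodrigues(np.array(f['rvec'],float).reshape(3))[0]; t=np.array(f['tvec'],float).reshape(3)
    F=f['img'].shape[0]/2/np.tan(np.radians(float(f['fov_y']))/2); return R,t,F
def pts(f):
    R,t,F=cam(f); d=f['depth']; v,u=np.mgrid[:d.shape[0],:d.shape[1]]
    c=np.stack([(u-f['cx'])/F*d,(v-f['cy'])/F*d,d],-1); return (c-t)@R
def proj(f,p):
    R,t,F=cam(f); c=np.array(p)@R.T+t; return c[...,:2]/c[...,2:]*F+[float(f['cx']),float(f['cy'])]
E
python3 - <<'E'
from h import *
for n in ['scene','top','wrist']:
    f=grab(n,n+'0'); R,t,F=cam(f); print(n,-R.T@t,R[2],F)
o=status.get_obs(); print(o)
E
```

```text
scene [1.35302534 0.31202424 0.71285958] [-0.72249558 -0.38994825 -0.57091199] 436.2139829754755
top [ 0.39371561 -0.12589805  1.20883529] [ 0.17722625 -0.00916308 -0.98412748] 456.16865253218367
wrist [ 0.34357391 -0.5567236   0.37335015] [-0.27608012 -0.12597604 -0.95284301] 343.1757812696456
{'t': 0.15, 'joints': array([ 1.03780534,  0.33374322,  0.03987393,  1.46603407, -0.01341844,
        1.34329688, -0.05849045]), 'dq': array([ 0.00043335, -0.00095921,  0.00130032, -0.00263173, -0.0003154 ,
       -0.00191586,  0.00180141]), 'tau': array([ 2.32022627e-03, -6.59037423e+01,  1.36738837e+00, -4.05870652e+01,
        1.69274717e-02,  9.69298824e-03,  3.32000036e-05]), 'ee_pos': array([ 0.27305688, -0.58950891,  0.24464572]), 'eef_rot': array([ 9.76571014e-01,  2.15194527e-01, -1.60417135e-04, -5.86283592e-04]), 'contact_force': array([ 0.12582349, -0.2434573 , -0.11444262]), 'wrist_torque': array([-0.02101169, -0.00244007, -0.04763336]), 'finger_gap': 0.08540038147706629}
```

View pics/scene0.png

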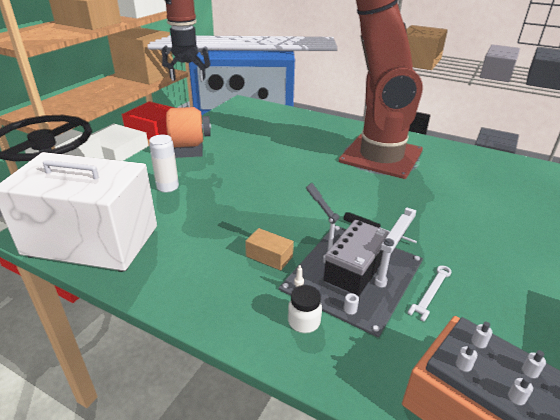

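View pics/top0.png

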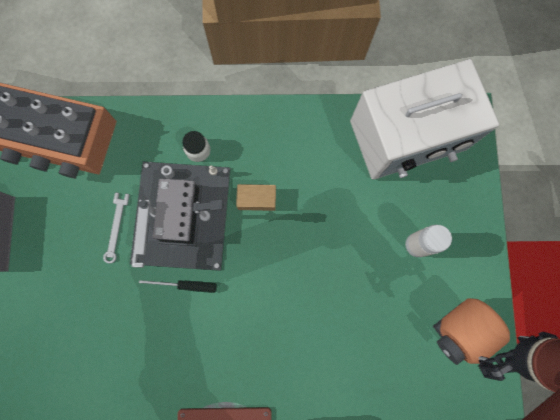

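```bash
python3 - <<'E'
from h import *
f=load('top0'); c=f['img'][140:300,95:295]; cv2.imwrite('pics/topc.png',cv2.resize(c,None,fx=4,fy=3.7,interpolation=cv2.INTER_CUBIC)[:592])
g=load('scene0'); c=g['img'][170:340,240:460]; cv2.imwrite('pics/scec.png',cv2.resize(c,None,fx=3.5,fy=3.5,interpolation=cv2.INTER_CUBIC))
P=pts(f)
np.set_printoptions(precision=3,suppress=True)
# strap top: heights .12-.13 in region
Z=P[...,2]; reg=np.zeros(Z.shape,bool); reg[150:280,120:240]=1
for lo,hi in [(.004,.012),(.09,.105),(.119,.132),(.135,.25)]:
    m=reg&(Z>lo)&(Z<hi)&(f['depth']>0); v,u=np.nonzero(m); q=P[m][:,:2].astype(np.float32)
    print(lo,m.sum(),u.min(),u.max(),v.min(),v.max(),cv2.minAreaRect(q), P[m].mean(0))
E
```

```text
0.004 5164 120 239 150 279 ((0.6096327900886536, 0.12538793683052063), (0.3217925727367401, 0.35261499881744385), 89.90260314941406) [0.597 0.108 0.008]
0.09 2163 147 202 179 240 ((0.6025371551513672, 0.11405401676893234), (0.13148285448551178, 0.15653830766677856), 88.79486846923828) [0.602 0.119 0.098]
0.119 633 132 150 200 266 ((0.5411232113838196, 0.19012202322483063), (0.026064714416861534, 0.16041278839111328), 86.07444763183594) [0.544 0.19  0.126]
0.135 278 144 223 199 212 ((0.6003429889678955, 0.08424199372529984), (0.19664384424686432, 0.0249452106654644), 86.52074432373047) [0.596 0.024 0.172]
```

View pics/topc.png

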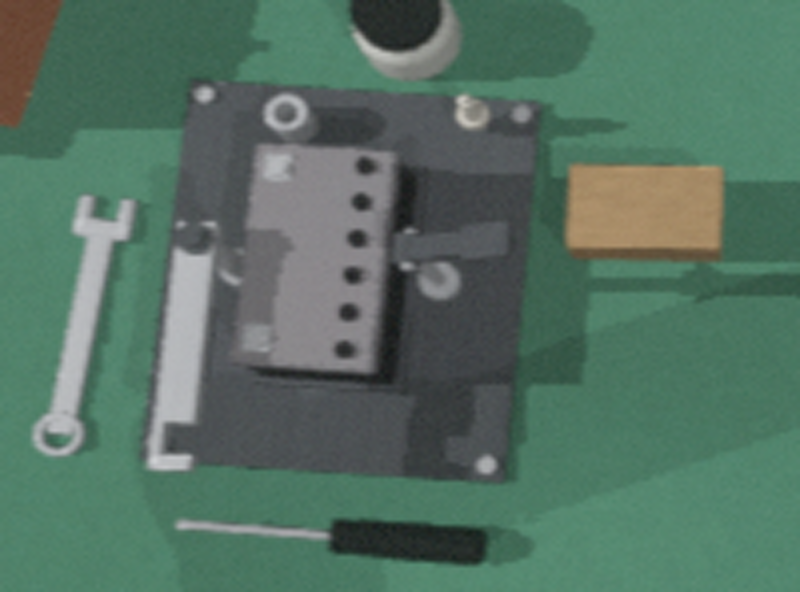

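View pics/scec.png

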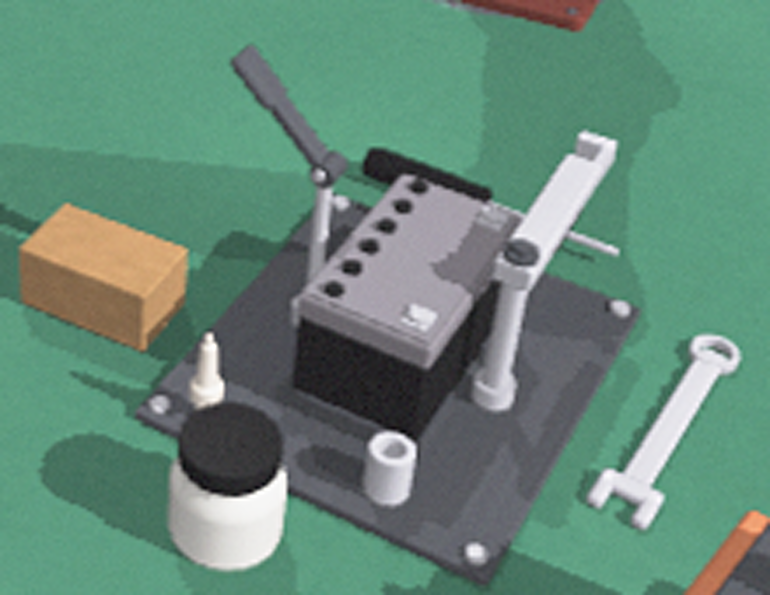

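```bash
python3 - <<'E'
from h import *
np.set_printoptions(precision=4,suppress=True)
for tag in ['top0','scene0']:
    f=load(tag); P=pts(f); X,Y,Z=P[...,0],P[...,1],P[...,2]; ok=f['depth']>0
    def rect(m,n):
        m=cv2.morphologyEx(m.astype(np.uint8),cv2.MORPH_OPEN,np.ones((2,2)))
        k,l,s,_=cv2.connectedComponentsWithStats(m); i=1+np.argmax(s[1:,4]); q=P[l==i]
        r=cv2.minAreaRect(q[:,:2].astype(np.float32)); print(tag,n,s[i,4],r,q.mean(0)); return q
    near=ok&(X>.45)&(X<.75)&(Y>-.1)&(Y<.3)
    rect(near&(abs(Z-.098)<.006)&(X>.5)&(Y<.17),'lid')
    q=rect(near&(abs(Z-.126)<.005)&(Y>.14),'strap')
    c=q.mean(0); w=np.linalg.svd(q[:,:2]-c[:2],full_matrices=0)[2][0]; w*=np.sign(w[0]); s=(q[:,:2]-c[:2])@w
    print(' axis',w,np.degrees(np.arctan2(w[1],w[0])),'ends',c[:2]+w*s.min(),c[:2]+w*s.max())
    q=rect(near&(Z>.14)&(Y<.09)&(Y>-.07),'lever')
    c=q.mean(0); w=np.linalg.svd(q-c,full_matrices=0)[2][0]; s=(q-c)@w; print(' lev',w,c+w*s.min(),c+w*s.max())
    r=rect(near&(abs(Z-.008)<.004),'plate')
E
```

```text
top0 lid 2115 ((0.5079529285430908, 0.052378714084625244), (0.3923313319683075, 0.15939614176750183), 35.2379150390625) [0.5996 0.1159 0.1015]
top0 strap 558 ((0.5102920532226562, 0.042831361293792725), (0.37645289301872253, 0.16285543143749237), 78.75267791748047) [0.5375 0.1869 0.1275]
 axis [0.9998 0.0178] 1.0211329711602666 ends [0.3882 0.1842] [0.6189 0.1883]
top0 lever 259 ((0.5022567510604858, -0.02749793231487274), (0.2840580940246582, 0.07187530398368835), 27.994962692260742) [0.5951 0.0191 0.168 ]
 lev [-0.1787 -0.1437  0.9734] [0.6247 0.0429 0.0069] [ 0.404  -0.1346  1.2094]
top0 plate 2527 ((0.5330287218093872, 0.029769152402877808), (0.3666994869709015, 0.20023298263549805), 76.80963897705078) [0.516  0.0875 0.0129]
scene0 lid 1778 ((0.944899320602417, 0.18185561895370483), (0.8486707210540771, 0.1174771636724472), 9.808599472045898) [0.6197 0.1268 0.1027]
scene0 strap 454 ((0.8158185482025146, 0.22518789768218994), (1.0871468782424927, 0.05136420205235481), 6.477075099945068) [0.5455 0.1945 0.1244]
 axis [0.9976 0.0696] 3.9928372662772937 ends [0.2738 0.1756] [1.3573 0.2512]
scene0 lever 339 ((0.8237406015396118, 0.1040867269039154), (1.1357645988464355, 0.07846999913454056), 18.440982818603516) [0.5923 0.0242 0.1654]
 lev [0.7817 0.2599 0.567 ] [ 0.3117 -0.0691 -0.0381] [1.3582 0.2788 0.721 ]
scene0 plate 4154 ((0.9193463325500488, 0.15168903768062592), (0.8869953751564026, 0.26149237155914307), 3.863945484161377) [0.6443 0.1596 0.0118]
```

```bash
python3 - <<'E'
from h import *
np.set_printoptions(precision=4,suppress=True)
for tag in ['top0','scene0']:
    f=load(tag); P=pts(f); X,Y,Z=P[...,0],P[...,1],P[...,2]; ok=f['depth']>0
    def rect(m,n):
        k,l,s,_=cv2.connectedComponentsWithStats(m.astype(np.uint8),connectivity=8 if n!='lid' else 4); i=1+np.argmax(s[1:,4]); q=P[l==i]
        r=cv2.minAreaRect(q[:,:2].astype(np.float32)); print(tag,n,s[i,4],r,q.mean(0)); return q
    near=ok&(X>.45)&(X<.75)&(Y>-.1)&(Y<.3)
    rect(near&(abs(Z-.098)<.006)&(X>.5)&(Y<.165)&(Y>.055),'lid')
    q=rect(near&(abs(Z-.126)<.005)&(Y>.14),'strap')
    c=q.mean(0); w=np.linalg.svd(q[:,:2]-c[:2],full_matrices=0)[2][0]; w*=np.sign(w[0]); s=(q[:,:2]-c[:2])@w
    print(' axis',w,np.degrees(np.arctan2(w[1],w[0])),'ends',c[:2]+w*s.min(),c[:2]+w*s.max())
    q=rect(near&(Z>.14)&(Y<.09)&(Y>-.07),'lever')
    c=q.mean(0); w=np.linalg.svd(q-c,full_matrices=0)[2][0]; s=(q-c)@w; print(' lev',w,c+w*s.min(),c+w*s.max())
    r=rect(near&(abs(Z-.008)<.004),'plate')
f=load('top0');P=pts(f)
# bolts from crop -> px
for u,v in [(205,94),(522,114),(486,464),(285,112),(472,113)]:
    px=(95+u/4,140+v/3.7); 
    R,t,F=cam(f); d=R.T@np.array([(px[0]-f['cx'])/F,(px[1]-f['cy'])/F,1]); C=-R.T@t
    print(px,C+d*(0.01-C[2])/d[2])
E
```

```text
top0 lid 2099 ((0.6040934324264526, 0.1198149025440216), (0.0891328752040863, 0.1522500216960907), 85.74239349365234) [0.603  0.1188 0.0979]
top0 strap 597 ((0.5411232113838196, 0.19012202322483063), (0.026064714416861534, 0.16041278839111328), 86.07444763183594) [0.5432 0.1897 0.1258]
 axis [ 0.9957 -0.0923] -5.297704499381561 ends [0.461  0.1973] [0.6211 0.1825]
top0 lever 264 ((0.5962181687355042, 0.02484477311372757), (0.07777278870344162, 0.024937190115451813), 85.56555938720703) [0.5963 0.0212 0.174 ]
 lev [-0.0661 -0.75    0.6581] [0.5998 0.0614 0.1387] [ 0.5933 -0.0124  0.2035]
top0 plate 4787 ((0.6033189296722412, 0.11936037987470627), (0.24368029832839966, 0.28866705298423767), 84.6839599609375) [0.5951 0.1036 0.0079]
scene0 lid 1755 ((0.6050708889961243, 0.12056683003902435), (0.08959529548883438, 0.15287446975708008), 85.93415832519531) [0.6136 0.1218 0.0989]
scene0 strap 460 ((0.5390051007270813, 0.19076424837112427), (0.024982597678899765, 0.1680527627468109), 86.15644836425781) [0.5461 0.1918 0.1265]
 axis [ 0.9978 -0.0669] -3.836745424360294 ends [0.4553 0.1978] [0.6229 0.1866]
scene0 lever 340 ((0.5974594354629517, 0.026559557765722275), (0.07917141914367676, 0.026675207540392876), 84.35833740234375) [0.5989 0.0241 0.1719]
 lev [ 0.0568  0.7451 -0.6646] [ 0.5962 -0.0111  0.2034] [0.6018 0.0623 0.1378]
scene0 plate 4191 ((0.6043071746826172, 0.1211201548576355), (0.24211549758911133, 0.28309810161590576), 86.18727111816406) [0.6395 0.1559 0.0089]
(146.25, 165.40540540540542) [0.7405 0.2165 0.01  ]
(225.5, 170.8108108108108) [0.7232 0.0015 0.01  ]
(216.5, 265.4054054054054) [0.4682 0.0229 0.01  ]
(166.25, 170.27027027027026) [0.7263 0.1619 0.01  ]
(213.0, 170.54054054054055) [0.7242 0.0354 0.01  ]
```

drive_tool(
  commands=[
    {"dp":[0,0,60],"delta_rot":[0,0,0]},
    {"dp":[22,49,2],"delta_rot":[0,0,-4.2]},
    {"dp":[22,49,2],"delta_rot":[0,0,-4.2]},
    {"dp":[22,49,2],"delta_rot":[0,0,-4.2]},
    {"dp":[22,49,2],"delta_rot":[0,0,-4.2]},
    {"dp":[22,49,2],"delta_rot":[0,0,-4.2]},
    {"dp":[22,49,2],"delta_rot":[0,0,-4.2]},
    {"dp":[22,49,2],"delta_rot":[0,0,-4.2]},
  ],
  gripper=0,
)

```text
t: 1.15
ee_pos: [0.4276, -0.245, 0.3193]
eef_rot: [0.999, -0.041, 0.0, 0.0]
contact_force: [0.7, -0.2, 0.5]
finger_gap: -0.0002
```

drive_tool(
  commands=[
    {"dp":[13.5,60,0],"delta_rot":[0,0,0]},
    {"dp":[13.5,60,0],"delta_rot":[0,0,0]},
    {"dp":[13.5,60,0],"delta_rot":[0,0,0]},
    {"dp":[13.5,60,0],"delta_rot":[0,0,0]},
    {"dp":[13.5,60,0],"delta_rot":[0,0,0]},
    {"dp":[13.5,60,0],"delta_rot":[0,0,0]},
    {"dp":[13.5,60,0],"delta_rot":[0,0,0]},
    {"dp":[13.5,60,0],"delta_rot":[0,0,0]},
  ],
)

```text
t: 2.15
ee_pos: [0.5355, 0.2348, 0.3193]
eef_rot: [0.999, -0.04, 0.0, 0.0]
contact_force: [1.0, 0.4, -0.0]
finger_gap: -0.0001
```

drive_tool(
  commands=[
    {"dp":[0,8,-50],"delta_rot":[0,0,0]},
    {"dp":[0,0,-50],"delta_rot":[0,0,0]},
    {"dp":[0,0,0],"delta_rot":[0,0,0]},
  ],
)

```text
t: 2.52
ee_pos: [0.5332, 0.24, 0.2158]
eef_rot: [0.999, -0.04, -0.003, 0.001]
contact_force: [0.1, 0.9, 0.9]
finger_gap: -0.0005
```

```bash
python3 - <<'E'
from h import *
print(status.get_obs()['ee_pos'])
f=grab('scene','scene1'); c=f['img'][100:340,200:520]; cv2.imwrite('pics/s1.png',cv2.resize(c,None,fx=2.5,fy=2.5))
f=grab('top','top1'); c=f['img'][140:300,95:295]; cv2.imwrite('pics/t1.png',cv2.resize(c,None,fx=3.5,fy=3.5))
E
```

```text
[0.53320971 0.23999318 0.21575539]
```

View pics/s1.png

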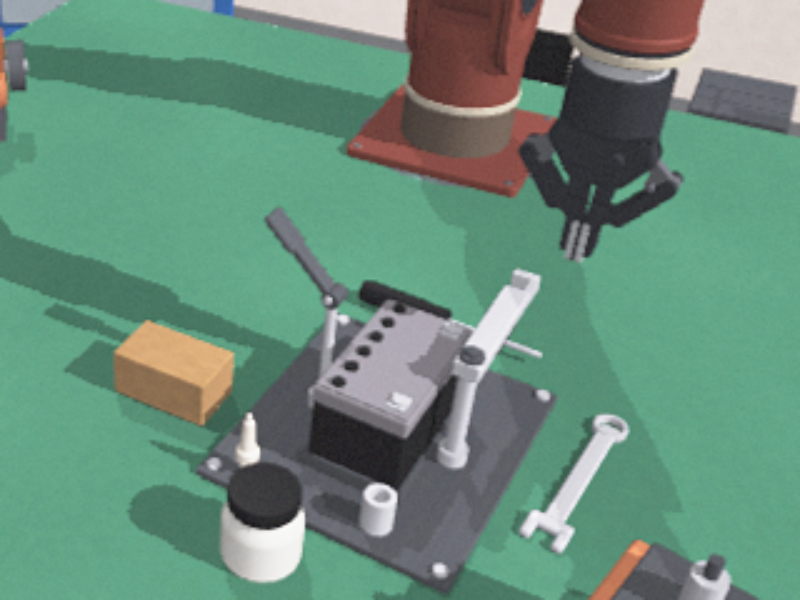

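View pics/t1.png

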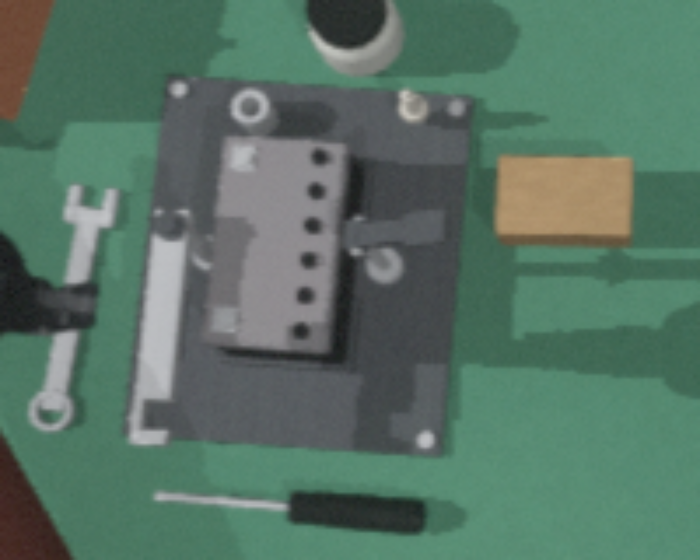

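```bash
python3 - <<'E'
import numpy as np
np.set_printoptions(precision=4,suppress=True)
a=np.radians(-4.3); S=np.array([[np.cos(a),-np.sin(a)],[np.sin(a),np.cos(a)]]); c=np.array([.604,.120])
prev=None
for th,r in zip(np.linspace(1.57,0,13),np.linspace(72,64,13)):
    p=np.array([0,.066])+r/1e3*np.array([-np.sin(th),-np.cos(th)])-.022*np.array([np.cos(th),-np.sin(th)])
    w=c+S@p; print(round(th,2),w,None if prev is None else (w-prev)*1e3); prev=w
E
```

```text
1.57 [0.5388 0.2131] None
1.44 [0.5365 0.2037] [-2.2937 -9.3498]
1.31 [0.5354 0.1943] [-1.065  -9.4826]
1.18 [0.5356 0.1848] [ 0.1594 -9.4561]
1.05 [0.5369 0.1755] [ 1.3591 -9.2737]
0.92 [0.5395 0.1666] [ 2.5144 -8.9412]
0.79 [0.5431 0.1581] [ 3.607  -8.4672]
0.65 [0.5477 0.1503] [ 4.6197 -7.862 ]
0.52 [0.5532 0.1431] [ 5.5373 -7.1384]
0.39 [0.5596 0.1368] [ 6.3462 -6.3107]
0.26 [0.5666 0.1314] [ 7.035  -5.3948]
0.13 [0.5742 0.127 ] [ 7.5948 -4.4075]
0.0 [0.5822 0.1236] [ 8.0185 -3.3668]
```

drive_tool(
  commands=[
    {"dp":[3,0,-48],"delta_rot":[0,0,0]},
    {"dp":[0,0,-48],"delta_rot":[0,0,0]},
    {"dp":[0,0,0],"delta_rot":[0,0,0]},
  ],
)

```text
t: 3.0
ee_pos: [0.5377, 0.2404, 0.1228]
eef_rot: [0.999, -0.04, -0.001, 0.001]
contact_force: [-0.4, 0.3, 0.6]
finger_gap: -0.0001
```

drive_tool(
  commands=[
    {"dp":[0,-9,-3],"delta_rot":[0,0,0]},
    {"dp":[0,-9,0],"delta_rot":[0,0,0]},
    {"dp":[-1,-9,0],"delta_rot":[0,0,0]},
    {"dp":[-1,-9,0],"delta_rot":[0,0,0]},
    {"dp":[0,-9,0],"delta_rot":[0,0,0]},
    {"dp":[0,-9,0],"delta_rot":[0,0,0]},
    {"dp":[0,0,0],"delta_rot":[0,0,0]},
  ],
)

```text
t: 3.88
ee_pos: [0.5361, 0.1857, 0.12]
eef_rot: [0.999, -0.04, -0.0, 0.001]
contact_force: [0.8, 0.8, 0.7]
finger_gap: -0.0
```

```bash
python3 - <<'E'
from h import *
print(status.get_obs()['ee_pos'])
f=grab('scene','scene2'); c=f['img'][100:340,200:520]; cv2.imwrite('pics/s2.png',cv2.resize(c,None,fx=2.5,fy=2.5))
E
```

```text
[0.53612479 0.18572398 0.1199733 ]
```

View pics/s2.png

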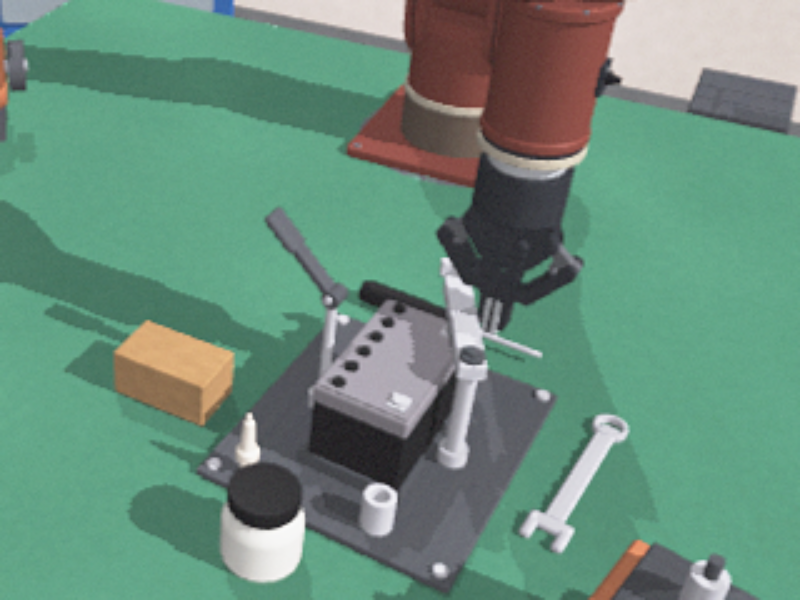

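The strap (notch end at 450,265, pivot at 472,355) is swinging round ahead of the closed fingertips (495,320). I carry on along the arc.

drive_tool(
  commands=[
    {"dp":[1,-9,0],"delta_rot":[0,0,0]},
    {"dp":[3,-9,0],"delta_rot":[0,0,0]},
    {"dp":[4,-8,0],"delta_rot":[0,0,0]},
    {"dp":[5,-8,0],"delta_rot":[0,0,0]},
    {"dp":[6,-7,0],"delta_rot":[0,0,0]},
    {"dp":[6,-6,0],"delta_rot":[0,0,0]},
    {"dp":[0,0,0],"delta_rot":[0,0,0]},
  ],
)

```text
t: 4.8
ee_pos: [0.5618, 0.1389, 0.1201]
eef_rot: [0.999, -0.04, -0.0, 0.0]
contact_force: [-0.4, 0.6, -0.9]
finger_gap: 0.0001
```

drive_tool(
  commands=[
    {"dp":[7,-6,0],"delta_rot":[0,0,0]},
    {"dp":[7,-4,0],"delta_rot":[0,0,0]},
    {"dp":[4,-2,0],"delta_rot":[0,0,0]},
    {"dp":[0,0,0],"delta_rot":[0,0,0]},
  ],
)

```text
t: 5.3
ee_pos: [0.5797, 0.1276, 0.1203]
eef_rot: [0.999, -0.04, 0.0, 0.0]
contact_force: [0.7, -0.2, -0.3]
finger_gap: 0.0002
```

```bash
python3 - <<'E'
from h import *
print(status.get_obs()['ee_pos'])
f=grab('scene','scene3'); c=f['img'][100:340,200:520]; cv2.imwrite('pics/s3.png',cv2.resize(c,None,fx=2.5,fy=2.5))
E
```

```text
[0.57974999 0.12755869 0.12026328]
```

View pics/s3.png

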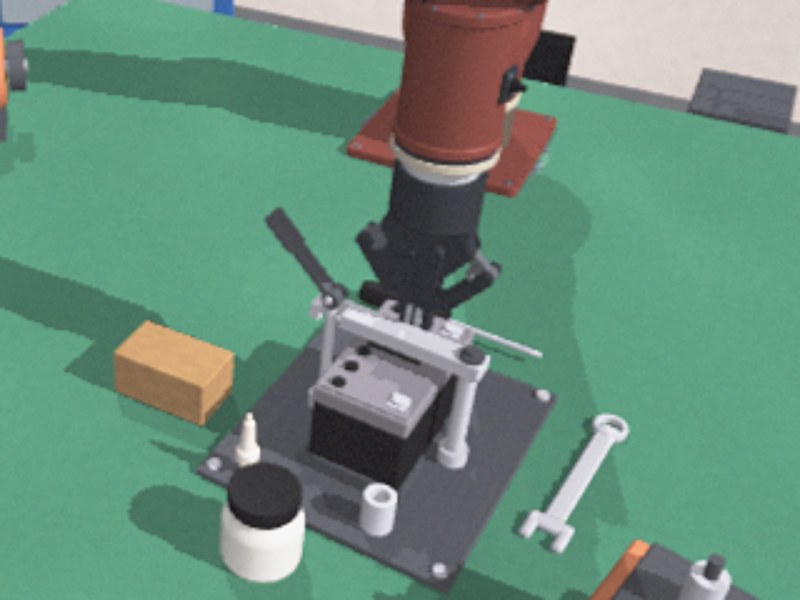

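drive_tool(
  commands=[
    {"dp":[2,0,0],"delta_rot":[0,0,0]},
    {"dp":[2,0,0],"delta_rot":[0,0,0]},
    {"dp":[0,0,0],"delta_rot":[0,0,0]},
  ],
)

```text
t: 5.72
ee_pos: [0.5823, 0.1277, 0.1202]
eef_rot: [0.999, -0.04, -0.001, 0.001]
contact_force: [-7.1, -3.2, 4.0]
finger_gap: 0.0002
```

drive_tool(
  commands=[
    {"dp":[1,0,0],"delta_rot":[0,0,0]},
    {"dp":[0,0,0],"delta_rot":[0,0,0]},
    {"dp":[0,0,0],"delta_rot":[0,0,0]},
  ],
)

```text
t: 6.1
ee_pos: [0.5823, 0.1277, 0.1201]
eef_rot: [0.999, -0.04, -0.002, 0.001]
contact_force: [-11.3, -2.5, 6.5]
finger_gap: 0.0002
```

```bash
python3 - <<'E'
from h import *
o=status.get_obs();print(o['ee_pos'],o['contact_force'])
for n in ['scene','top']:
  f=grab(n,n+'4'); P=pts(f); X,Y,Z=P[...,0],P[...,1],P[...,2]
  m=(f['depth']>0)&(abs(Z-.126)<.005)&(X>.585)&(X<.64)&(Y>.04)&(Y<.21)
  k,l,s,_=cv2.connectedComponentsWithStats(m.astype(np.uint8)); i=1+np.argmax(s[1:,4]); print(n,s[i,4],cv2.minAreaRect(P[l==i][:,:2].astype(np.float32)))
f=load('scene4');c=f['img'][180:280,300:420]; cv2.imwrite('pics/s4.png',cv2.resize(c,None,fx=6,fy=6,interpolation=cv2.INTER_CUBIC))
E
```

```text
[0.58229833 0.12773294 0.12010354] [-11.3084866  -2.4650848   6.538609 ]
scene 541 ((0.6018689870834351, 0.12952908873558044), (0.13803821802139282, 0.033495549112558365), 85.22615814208984)
top 106 ((0.6023865342140198, 0.08771839737892151), (0.054600175470113754, 0.023928003385663033), 84.01321411132812)
```

View pics/s4.png

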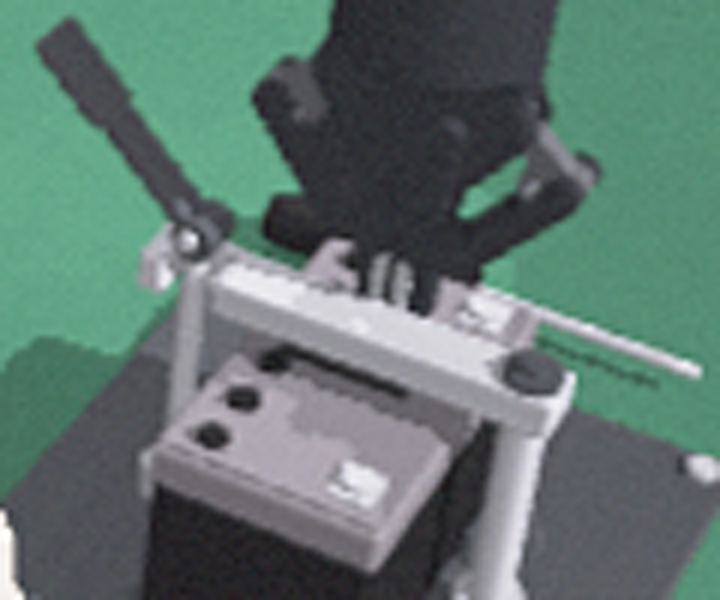

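drive_tool(
  commands=[
    {"dp":[-12,0,0],"delta_rot":[0,0,0]},
    {"dp":[-18,0,0],"delta_rot":[0,0,0]},
    {"dp":[0,0,50],"delta_rot":[0,0,0]},
    {"dp":[0,0,50],"delta_rot":[0,0,0]},
    {"dp":[0,0,40],"delta_rot":[0,0,0]},
    {"dp":[14,-41,0],"delta_rot":[0,0,0]},
    {"dp":[14,-41,0],"delta_rot":[0,0,0]},
    {"dp":[14,-41,0],"delta_rot":[0,0,0]},
  ],
)

```text
t: 7.2
ee_pos: [0.5966, 0.0042, 0.2607]
eef_rot: [0.999, -0.039, 0.001, 0.0]
contact_force: [0.5, 1.0, -0.7]
finger_gap: -0.0001
```

drive_tool(
  commands=[
    {"dp":[0,0,0],"delta_rot":[0,0,0]},
    {"dp":[0,0,0],"delta_rot":[0,0,0]},
  ],
)

```text
t: 7.45
ee_pos: [0.596, 0.006, 0.2604]
eef_rot: [0.999, -0.039, 0.0, -0.0]
contact_force: [0.1, -0.0, 0.4]
finger_gap: -0.0001
```

```bash
python3 - <<'E'
from h import *
o=status.get_obs();print(o['ee_pos'],o['contact_force'])
for n in ['scene','top']:
  f=grab(n,n+'5'); P=pts(f); X,Y,Z=P[...,0],P[...,1],P[...,2]
  def rect(m,t):
    k,l,s,_=cv2.connectedComponentsWithStats((m&(f['depth']>0)).astype(np.uint8)); i=1+np.argmax(s[1:,4]); print(n,t,s[i,4],cv2.minAreaRect(P[l==i][:,:2].astype(np.float32))); return P[l==i]
  rect((abs(Z-.126)<.004)&(X>.58)&(X<.64)&(Y>.06)&(Y<.22),'strap')
  q=rect((Z>.14)&(Z<.21)&(Y<.07)&(Y>-.07)&(X>.58)&(X<.62),'lever'); print(q.min(0),q.max(0))
f=load('scene5');c=f['img'][100:280,270:430]; cv2.imwrite('pics/s5.png',cv2.resize(c,None,fx=3.3,fy=3.3,interpolation=cv2.INTER_CUBIC))
E
```

```text
[0.59603803 0.00596976 0.26036436] [ 0.06804138 -0.02971883  0.37455429]
scene strap 473 ((0.6055497527122498, 0.1299518644809723), (0.1369956135749817, 0.027934342622756958), 84.89279174804688)
scene lever 340 ((0.59779953956604, 0.026282809674739838), (0.07818882912397385, 0.027026575058698654), 83.35283660888672)
[ 0.58098802 -0.01362146  0.14003727] [0.61188242 0.06490814 0.20435782]
top strap 24 ((0.6053298711776733, 0.1879308521747589), (0.01786540448665619, 0.013336598873138428), 83.80707550048828)
top lever 17 ((0.5926868319511414, -0.011863850988447666), (0.01627073809504509, 0.004680061712861061), 5.155580520629883)
[ 0.58449675 -0.0138756   0.19697561] [ 0.60099957 -0.00896659  0.20367186]
```

View pics/s5.png

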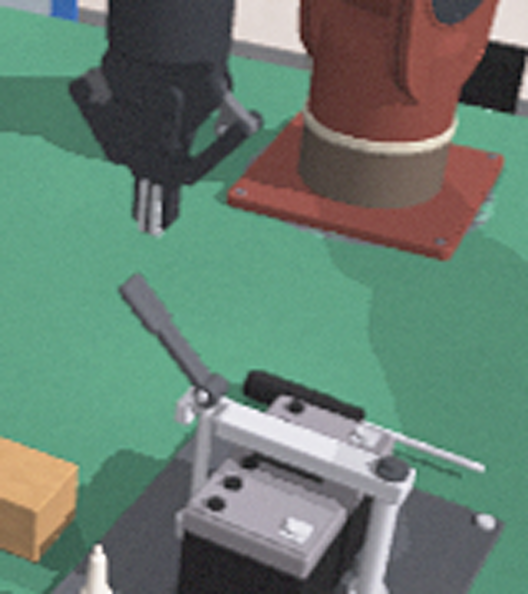

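drive_tool(
  commands=[
    {"dp":[0,0,-25],"delta_rot":[0,0,0]},
    {"dp":[0,0,-20],"delta_rot":[0,0,0]},
    {"dp":[0,0,-9],"delta_rot":[0,0,0]},
    {"dp":[0,-3,-9],"delta_rot":[0,0,0]},
    {"dp":[0,-4,-9],"delta_rot":[0,0,0]},
    {"dp":[-1,-4,-9],"delta_rot":[0,0,0]},
    {"dp":[0,0,0],"delta_rot":[0,0,0]},
  ],
)

```text
t: 8.43
ee_pos: [0.5954, -0.006, 0.1793]
eef_rot: [0.999, -0.04, 0.0, -0.0]
contact_force: [-0.1, -0.2, -0.1]
finger_gap: 0.0003
```

drive_tool(
  commands=[
    {"dp":[0,-4,-8],"delta_rot":[0,0,0]},
    {"dp":[0,-2,-6],"delta_rot":[0,0,0]},
    {"dp":[0,0,-4],"delta_rot":[0,0,0]},
    {"dp":[0,0,0],"delta_rot":[0,0,0]},
  ],
)

```text
t: 8.93
ee_pos: [0.595, -0.0121, 0.1608]
eef_rot: [0.999, -0.04, -0.0, 0.0]
contact_force: [-0.8, 0.0, 0.6]
finger_gap: 0.0002
```

drive_tool(
  commands=[
    {"dp":[0,0,-3],"delta_rot":[0,0,0]},
    {"dp":[0,0,-2],"delta_rot":[0,0,0]},
    {"dp":[0,0,0],"delta_rot":[0,0,0]},
  ],
)

```text
t: 9.3
ee_pos: [0.5951, -0.0124, 0.1561]
eef_rot: [0.999, -0.04, -0.0, 0.0]
contact_force: [-0.6, -1.4, 1.9]
finger_gap: -0.0003
```

drive_tool(
  commands=[
    {"dp":[0,0,-2],"delta_rot":[0,0,0]},
    {"dp":[0,0,0],"delta_rot":[0,0,0]},
    {"dp":[0,0,0],"delta_rot":[0,0,0]},
  ],
)

```text
t: 9.68
ee_pos: [0.5953, -0.0123, 0.1557]
eef_rot: [0.999, -0.04, 0.0, 0.001]
contact_force: [-6.6, -2.0, 15.2]
finger_gap: 0.0002
```

Hard stop reached (tip at 0.142 m, as expected, force rising without travel). I retreat and check.

drive_tool(
  commands=[
    {"dp":[0,0,10],"delta_rot":[0,0,0]},
    {"dp":[0,0,40],"delta_rot":[0,0,0]},
    {"dp":[0,0,60],"delta_rot":[0,0,0]},
    {"dp":[-20,-55,20],"delta_rot":[0,0,0]},
    {"dp":[-20,-55,0],"delta_rot":[0,0,0]},
    {"dp":[0,-55,0],"delta_rot":[0,0,0]},
    {"dp":[0,0,0],"delta_rot":[0,0,0]},
    {"dp":[0,0,0],"delta_rot":[0,0,0]},
  ],
)

```text
t: 10.68
ee_pos: [0.5553, -0.1762, 0.2841]
eef_rot: [0.999, -0.04, -0.0, -0.0]
contact_force: [0.0, -0.3, 0.4]
finger_gap: -0.0001
```

```bash
python3 - <<'E'
from h import *
np.set_printoptions(precision=4,suppress=True)
o=status.get_obs();print(o['ee_pos'],o['contact_force'])
for n in ['scene','top']:
  f=grab(n,n+'6'); P=pts(f); X,Y,Z=P[...,0],P[...,1],P[...,2]
  def rect(m,t):
    k,l,s,_=cv2.connectedComponentsWithStats((m&(f['depth']>0)).astype(np.uint8)); i=1+np.argmax(s[1:,4]); print(n,t,s[i,4],cv2.minAreaRect(P[l==i][:,:2].astype(np.float32))); return P[l==i]
  rect((abs(Z-.126)<.004)&(X>.58)&(X<.64)&(Y>.06)&(Y<.22),'strap')
  q=rect((Z>.132)&(Z<.21)&(Y<.035)&(Y>-.07)&(X>.57)&(X<.62),'lever'); c=np.linalg.lstsq(np.c_[q[:,:2],np.ones(len(q))],q[:,2],rcond=None)[0]; print(c,q[:,2].mean())
f=load('scene6');c=f['img'][150:350,230:460]; cv2.imwrite('pics/s6.png',cv2.resize(c,None,fx=3,fy=3,interpolation=cv2.INTER_CUBIC))
c=load('top6')['img'][120:300,95:295]; cv2.imwrite('pics/t6.png',cv2.resize(c,None,fx=3.3,fy=3.3,interpolation=cv2.INTER_CUBIC))
E
```

```text
[ 0.5553 -0.1762  0.2841] [ 0.0235 -0.3121  0.4163]
scene strap 473 ((0.6055218577384949, 0.1286182552576065), (0.13888205587863922, 0.02705691009759903), 85.30127716064453)
scene lever 208 ((0.5947120785713196, 0.0001667328178882599), (0.07083228975534439, 0.02639349363744259), 84.26625061035156)
[-0.1198  0.0028  0.2133] 0.14180109133206978
top strap 461 ((0.605501115322113, 0.12999942898750305), (0.13289712369441986, 0.024368062615394592), 85.49099731445312)
top lever 262 ((0.5955563187599182, -0.0014762207865715027), (0.07110009342432022, 0.02470937930047512), 83.160400390625)
[0.0045 0.0003 0.1388] 0.14141994265500046
```

View pics/s6.png

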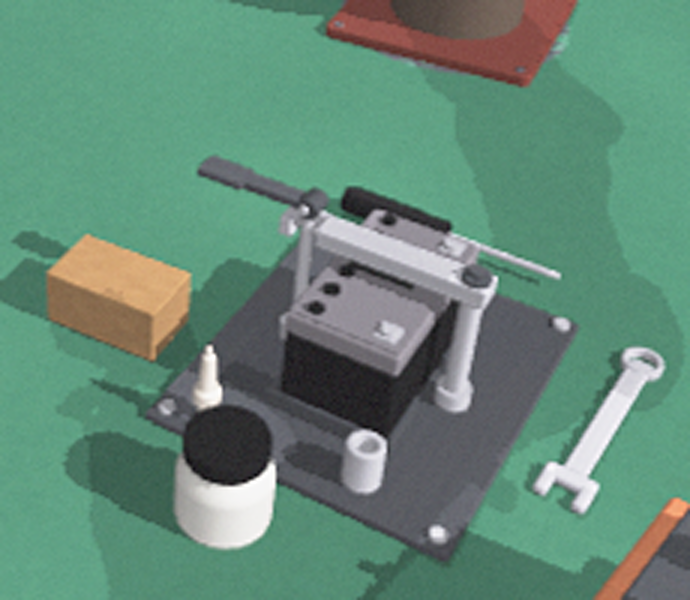

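View pics/t6.png

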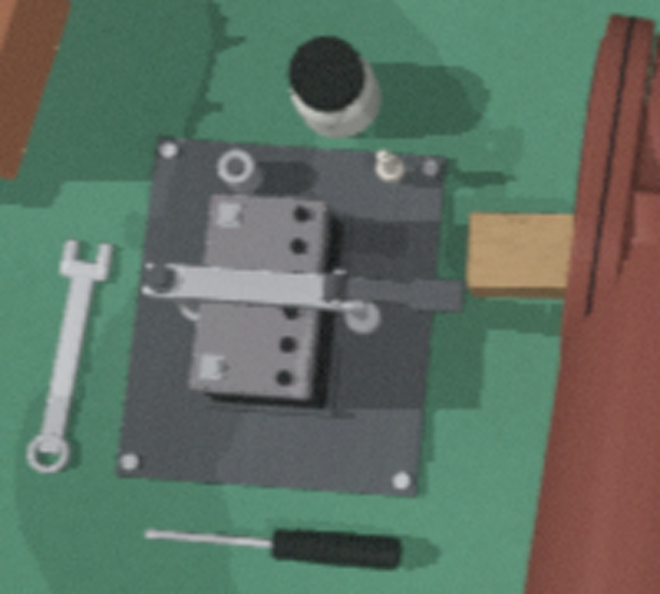

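The strap lies straight across the battery with the stud in the notch, and the lever is level (slope 0.0003 in the top view, upper face at 0.1414 m). Nothing else appears to have moved.

```bash
python3 -c "
from plant import ticket
print(ticket.sign_off())"
```

```text
the job is handed in; nothing more can be done
None
```

The battery is clamped and the job is handed in at about 11 s of the 40 s allowed; the sign-off gave no verdict. With the gripper kept shut, I swung the strap home with the outside of the fingers, then pushed the lever down with the fingertips.

**Strap:** at the hard stop the force rose from 7 to 11 N with no further travel. From above it now lies at 85.5°, against about 85.7° for the stand's axis, so it is well within 0.06 rad. One scene view while the lever was still up read 84.9°, also within tolerance.

**Lever:** it stopped with the fingertips at about 0.142 m and 15 N upward. In the top view its upper face is level, with a slope of 0.0003 along the handle at a height of 0.141 m. The scene view agreed along the handle (0.003) but showed a slope of 0.12 across it. I put that down to depth noise on a narrow bar.

**Battery and bystanders:** in the final pictures none of them appears to have moved. I judged this by eye and did not re-measure their positions. The arm hides part of the carton in the top view, and the can is outside the final crops I viewed.

**Robot:** the tool is clear of everything, and its force reading is back to about zero.

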